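Null the metal detector's balance meter with a tuning tool

TASK

Take the plastic tuning tool out of its stand, put its blade into the slotted trim screw sunk in the round collar of the balance unit, and turn the screw until the meter needle stands on the broad block in the middle of the scale. Press only gently, the blade and the screw are delicate; then put the tool back upright in its stand, fully home, and let go. Do not knock over or shift the sample pot and the pen.

Things in the scene. Friction and masses are not known exactly. Their poses are not given: they have to be found in the camera images.
- tool_grip (a point): Centre of the black square handle, 18 x 18 mm and 60 mm long, of the plastic tuning tool that stands upright, blade down, in the stand. z up along the tool, from blade to handle; the handle's sides lie along x and y, grip across either pair. Below the handle: a round flange 27 mm across, 4 mm thick, its underside 34 mm below this point. About 40 g.
- tool_tip (a point): Middle of the lower edge of the tuning tool's blade, on its axis, 80 mm below tool_grip, same axes. The white blade projects 7 mm, is 12 mm wide along x and 3 mm thick along y. Above it a conical nose (5 mm high) and a round shank 15 mm across, up to the flange.
- stand_mouth (a point): Centre of the mouth of the hole in the tool stand, on top of a fixed grey block 60 x 60 x 52 mm on a base plate 86 x 86 x 6 mm. Round hole, 18.5 mm across, 49 mm deep; the tool hangs in it with its flange flat on the block's top, tool_grip then 34 mm above this point. z is up.
- balance_unit: Fixed low box, grey with white lid, 114 x 202 mm, 42 mm high, origin at the centre of its underside, x from the near long side to the far one, y to the left. On its lid a panel meter (left part, bezel 8 mm high) and a round grey collar (right part, 60 mm from the centre). More than 15 N between the tuning tool and this unit, screw included, damages them.
- collar_mouth (a point): Centre of the collar's upper rim, 38 mm above the lid; axes as the box. Outside 41 mm, bore 18 mm, open upward. Sunk in it is a brass screw 15 mm across; its top lies 12 to 26 mm below this rim, different in every unit and not measured. It gives on a spring: 1 N to start, then 2 N per mm, 1.5 mm travel, then it is hard.
- screw_axis (a point): Point on the screw's axis at the collar's foot, 38 mm below collar_mouth, axes as the box. The screw has one straight slot 5.5 mm wide, 3 mm deep, across its whole top. With the needle at n rad the slot runs along x, turned counterclockwise from above by 2n plus an unknown constant between -0.5 and 0.5 rad. The blade goes in either way round.
- screw_feel (a point): Same point as screw_axis. A blade across the slot rests on the screw's top and slides over it without turning it; once in line it drops into the slot (the spring lifts the screw by what it was pressed; follow down) and has about 0.2 rad of play each way. Turning takes about 0.03 N m (push sideways as little as possible); the screw stays where it is left. Stops at 1.6 rad each side of the middle.
- needle (a joint): Meter needle angle in rad: black pointer 51 mm long lying over the white scale, pivot at the robot's side. 0 = middle of the scale (along the box's x), positive = left, counterclockwise. It turns half as far as the screw, same sense: screw clockwise from above moves it right. Starts left, 0.35 to 0.7. The broad black block spans -0.1 to 0.1.
- sample_pot_2: Bystander: loose upright sample pot with screw lid, 50 mm across, 66 mm high, behind and between the stand and the unit; origin at the centre of its underside. Leave alone.
- pen_red: Bystander: loose ball pen 142 mm long, 12 mm thick, lying in front of the unit; origin at the centre of its underside. Leave alone.
Mind the look-alikes: they are no part of the job. Of the things that look like the part that bears tool_grip, the largest one is meant.

How it is judged:
By the outcome, as a careful person would: the job done as asked, in the order asked, and still so for the second after the job is handed in, with the robot touching nothing.
It also fails if it takes over 64 s, if anything falls off the work surface, if the arm or the gripper's body presses on something with over 40 N, if the wrist force passes 120 N, or if a joint passes its speed limit or range.

ROBOT

A 7-joint arm with a two-finger parallel gripper is mounted at the origin on a cart in front of the work surface, level with it; the furniture and walls round the work are solid. World frame = base frame: x ahead of the robot, y to its left, z up, the work surface at z = 0. Lengths are in m, angles in rad, forces in N, time in s.
With the tool pointing down it reaches from about 0.4 to 0.9 m from the base axis. Payload 5.6 kg.
Tool frame: the origin (TCP) lies at the very end of the fingers, on their centre line; the grasp point (between the pads) lies 19 mm behind it; y points along the fingers, z is the direction in which the jaws open and shut, and the axes are right-handed (so a half turn about y gives the same grasp; the last joint's range is limited). The gripper opens to 92 mm and grips with 3 to 60 N. Pads are 20 mm wide; open, the fingers measure 128 mm over their backs; the gripper's body (75 mm by 189 mm) begins 69 mm behind the grasp point.
Start: joints at [-1.169, 0.468, -0.012, 1.603, 0.006, 1.071, -0.056], TCP at [0.28, 0.587, 0.215] pointing down, gripper open.
Joint ranges: [-2.53, 2.53], [-0.31, 2.02], [-1.57, 1.55], [0.28, 2.44], [-1.29, 4.43], [0.15, 1.84], [-2.92, 2.92]. Speed limits (rad/s): [2.57, 2.57, 3.14, 3.14, 3.14, 3.14, 3.14].

INTERFACE

Orientations are given as a unit quaternion [w, x, y, z].
In Python, from bench import readout, cams, workorder gives the robot as it stands.
- The arm moves only by the tool arm_command, never from a script. Its arguments are lists of equal length, an entry for each row: "travel": the shift along the tool's x, y, z in cm, a list of three; "twist": the turn about the tool's y in degrees. In form: {"travel": [[tx, ty, tz], ...], "twist": [twist, ...]}. A call has 1 to 20 rows; each row is the pose to reach, as a shift and turn from the pose commanded when the call began, along the tool's axes at that moment; what a row does not reach only later rows make up. A row lasts 1/12 s, in which the tool goes at most 41.7 mm and 7.16 degrees, less where a joint would pass 70% of its speed; a pose out of reach is approached as far as the arm can. A call with a gripper value outside its range is refused whole. "gripper" is the opening, from 0 (shut) to 1 (fully open), set as the call begins (left out, the last holds). The fingers move at their own pace and stop on an object; "squeeze" is the grip in N (left out, the last holds). Time passes only in rows, so rows that repeat a pose let the fingers close. It gives the time, the measured TCP pose, the force and the opening at its end, in the units of the state.
- readout.get_state(): the state, without advancing time (a new reading comes with each control period).
- cams.capture(name): name is "side" or "top"; returns the picture (480x640x3 uint8, red, green, blue); there is no depth.
- cams.get_calibration(name): a dict with "intrinsics" (3x3 intrinsics, pixels), "R" (3x3) and "t" (3): a world point X has camera coordinates R X + t. Camera axes: x right, y down, z forward; pixel columns grow to the right and rows downward; lengths in m; the calibration is good to about 2 mm. A picture is of the moment at which its call begins. get_calibration takes no time and is no camera call.
- workorder.hand_in(): hands the job in, once; it reports no verdict.
The state is a dict: "time": time; "qpos": joint angles; "joint_vel": joint speeds; "joint_efforts": joint torques, N m; "tcp_pos": TCP position; "orientation": TCP orientation; "contact_force": force on the tool from outside, world axes, zero at the start; "wrist_torque": the same for the moment, N m; "width": finger opening in m.
Only numpy, scipy, OpenCV 4.12 (cv2) and the standard library are available. Lean on these libraries where they do the work, as an engineer would, in place of code of your own. Each camera call takes 0.05 s, during which the arm holds its last target.

## Working session

There is one attempt and no reset: what is moved stays moved. The work goes in short steps, Python scripts to look and compute and a tool call to move; the robot and the scene stay as the last step left them, time stands still between calls to the robot, and variables do not carry over. Pictures are saved under pics/ and viewed, and the job is handed in when it is done.

Besides the shell and the picture viewer there is one more tool, called after ">>>" by a JSON object that holds its "fn" and its "kwargs", one argument or row to a line. arm_command: Moves the arm, as the interface text tells. Its arguments: {"type":"object","properties":{"travel":{"type":"array"},"twist":{"type":"array"},"gripper":{"type":"number"},"squeeze":{"type":"number"}},"required":["travel","twist"]}

```bash
mkdir -p pics; ls
cat > h.py <<'E'
import numpy as np, cv2
from bench import readout, cams, workorder
def snap(n,f):
    im=cams.capture(n); cv2.imwrite('pics/'+f,cv2.cvtColor(im,cv2.COLOR_RGB2BGR)); return im
def cal(n):
    c=cams.get_calibration(n); return np.array(c['intrinsics']),np.array(c['R']),np.array(c['t'])
def ray(n,u,v):
    K,R,t=cal(n); d=R.T@np.linalg.solve(K,[u,v,1.]); return -R.T@t,d
def onz(n,u,v,z):
    o,d=ray(n,u,v); return o+d*(z-o[2])/d[2]
def proj(n,X):
    K,R,t=cal(n); p=K@(R@np.array(X,float)+t); return p[:2]/p[2]
def tri(*obs):
    A=np.zeros((3,3));b=np.zeros(3)
    for n,u,v in obs:
        o,d=ray(n,u,v);d=d/np.linalg.norm(d);P=np.eye(3)-np.outer(d,d);A+=P;b+=P@o
    X=np.linalg.solve(A,b); return X,[proj(n,X)-[u,v] for n,u,v in obs]
E
python3 - <<'E'
from h import *
np.set_printoptions(precision=4,suppress=True)
snap('top','t0.png');snap('side','s0.png')
for k,v in readout.get_state().items(): print(k,v)
for n in('top','side'):
    K,R,t=cal(n);print(n,K,R,-R.T@t)
E
```

```text
pics
time 0.1
qpos [-1.169   0.4683 -0.0116  1.6035  0.006   1.0714 -0.0563]
joint_vel [ 0.0002 -0.0018  0.0004 -0.0021 -0.0009 -0.0004  0.0009]
joint_efforts [  0.0016 -52.1647  -0.012  -24.4368  -0.0567   0.0142   0.0001]
tcp_pos [0.2795 0.5863 0.2138]
orientation [-0.6892  0.6902 -0.1561  0.1559]
contact_force [ 0.408   0.0674 -0.651 ]
wrist_torque [-0.0069 -0.0228  0.0298]
width 0.09163743685012288
top [[610.6308   0.     321.6814]
 [  0.     610.6308 251.8287]
 [  0.       0.       1.    ]] [[ 0.0301 -0.9995  0.0093]
 [-0.994  -0.0309 -0.1053]
 [ 0.1055 -0.0061 -0.9944]] [0.4137 0.0569 1.1305]
side [[474.0914   0.     318.2067]
 [  0.     474.0914 249.3188]
 [  0.       0.       1.    ]] [[ 0.8513 -0.5243 -0.0204]
 [-0.3098 -0.4708 -0.8261]
 [ 0.4235  0.7096 -0.5632]] [ 0.1586 -0.5399  0.5539]
```

View pics/t0.png

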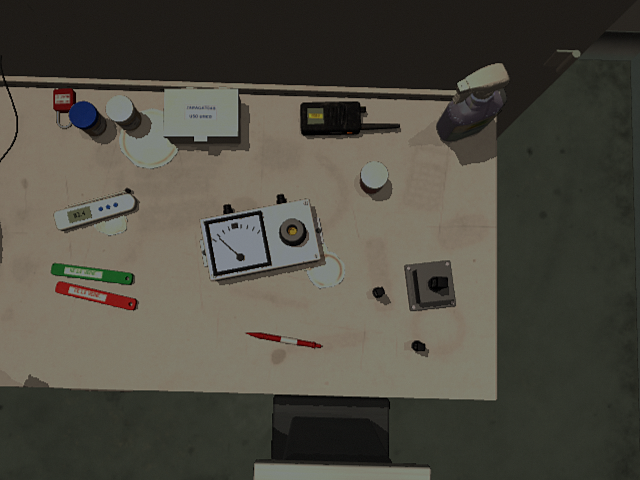

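View pics/s0.png

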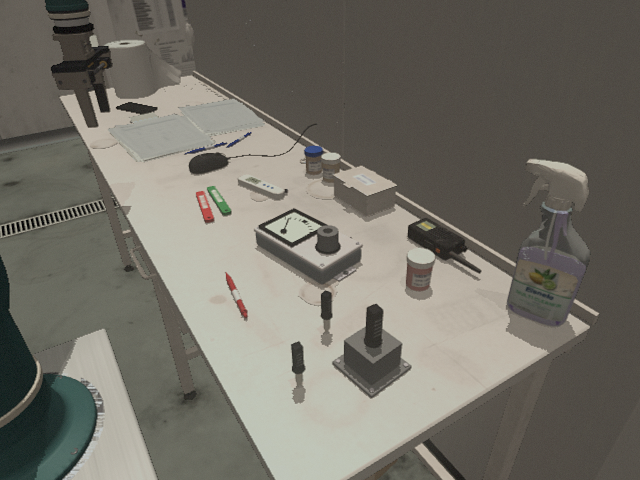

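Candidates for the tool: the black handle in the grey stand (top 438,283; side 374,325), a small black driver at (top 378,292; side 326,305), and another at (top 418,346; side 297,357). I choose the one in the stand because it is the largest. I'll check it in close crops.

Run:
```python
import cv2,numpy as np
t=cv2.imread('pics/t0.png');s=cv2.imread('pics/s0.png')
def crop(im,x0,y0,w,h,k,g=2.0):
    c=cv2.resize(im[y0:y0+h,x0:x0+w],None,fx=k,fy=k,interpolation=cv2.INTER_CUBIC)
    return np.clip(255*(c/255.)**(1/g),0,255).astype(np.uint8)
a=crop(t,395,250,70,70,5.7);b=crop(s,325,295,95,100,4)
h=400
c=np.hstack([cv2.resize(a,(400,400)),cv2.resize(b,(380,400))])
cv2.imwrite('pics/c_tool.png',c)
cv2.imwrite('pics/c_unit.png',crop(t,190,180,145,110,5.5,1.5))
cv2.imwrite('pics/c_unit_s.png',crop(s,245,195,125,95,6,1.5))
```

```text
(no output)
```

View pics/c_tool.png

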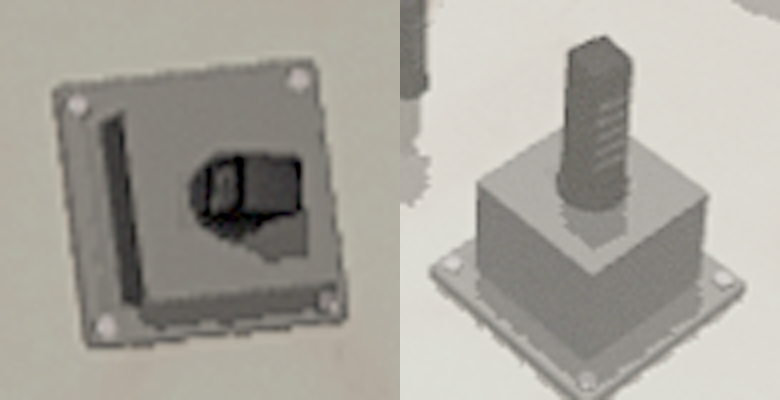

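View pics/c_unit.png

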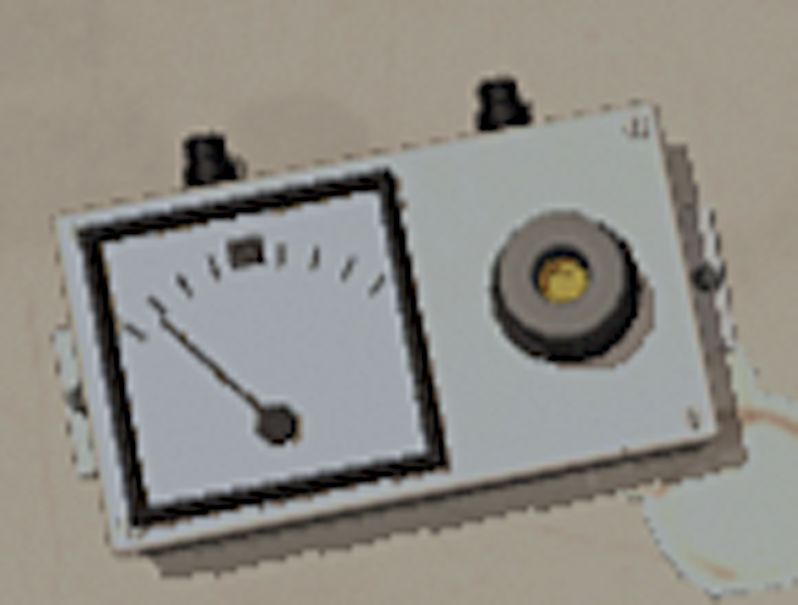

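View pics/c_unit_s.png

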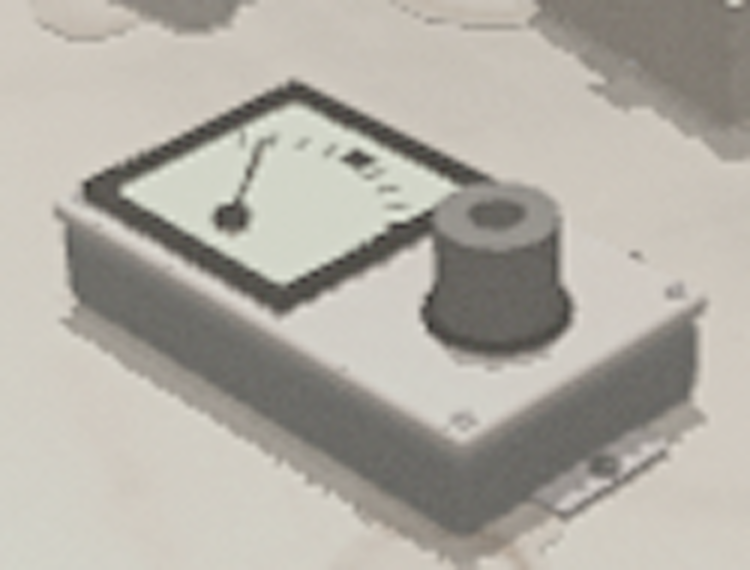

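The close crop confirms it: a large square black handle with a flange sits in the grey stand block. The needle is left, at about 0.6 rad. The collar rim is near top (293,231). Next I'll measure these properly.

```bash
cat > m1.py <<'E'
from h import *
np.set_printoptions(precision=4,suppress=True)
t=cv2.imread('pics/t0.png');s=cv2.imread('pics/s0.png')
g=cv2.cvtColor(t,cv2.COLOR_BGR2GRAY)
for name,(x0,y0,w,h) in dict(collar=(275,210,38,42),handle=(420,268,36,32)).items():
    print(name);print(g[y0:y0+h,x0:x0+w])
E
python3 - <<'E'
import numpy as np;np.set_printoptions(linewidth=250,threshold=100000)
exec(open('m1.py').read())
E
```

```text
collar
[[132 131 132 131 131 132 132 132 132 131 132 132 131 132 130 132 131 132 131 130 131 131 131 132 132 132 131 130 132 131 131 130 130 131 136 120  58  60]
 [133 132 132 132 130 132 132 132 131 132 131 132 131 131 132 131 131 132 131 133 131 131 131 131 132 133 132 131 132 131 130 131 132 132 134 130  70  63]
 [132 131 130 131 133 131 130 132 132 131 132 131 132 131 133 131 131 132 132 131 131 131 131 131 132 132 130 131 131 132 132 131 131 131 133 136  88  66]
 [132 131 132 133 131 132 132 131 132 132 132 132 131 132 133 131 131 131 131 132 131 132 131 130 133 132 130 131 131 132 131 131 131 131 133 138 106  60]
 [133 132 132 132 130 131 133 131 131 130 132 131 132 131 131 131 131 132 132 133 130 130 130 131 131 131 132 130 131 132 131 131 131 131 130 137 116  55]
 [133 132 132 131 131 132 131 131 130 132 131 130 132 130 132 131 132 131 132 131 132 131 131 131 132 130 131 132 131 132 132 133 131 133 133 135 123  58]
 [131 132 130 132 131 132 132 132 131 132 132 131 132 131 133 133 132 134 133 132 132 132 132 132 130 132 130 131 132 133 130 131 131 132 132 135 130  70]
 [131 13
[... 9429 characters left out ...]
65  66  67  67  67  65  66  66  66  66  67  71  63  35  29  30  54  61  60  58  55  65  66  65  64  63  44 120]
 [ 67  69  67  66  67  67  67  67  66  67  66  67  67  65  66  65  66  65  66  66  68  61  58  57  67  69  68  69  67  65  67  65  64  64  41 122]
 [ 68  71  66  66  67  66  68  67  66  67  66  66  67  67  65  65  65  65  66  65  65  67  68  67  65  67  66  67  65  66  65  64  64  66  49  92]
 [ 68  70  67  67  66  69  66  66  67  66  66  68  66  67  67  67  66  66  66  66  65  66  67  66  67  67  68  67  65  67  67  68  68  67  58  81]
 [ 57  68  68  68  66  66  67  67  68  68  68  67  66  67  68  66  67  67  69  68  69  69  69  70  69  69  59  60  56  57  56  50  40  40  60  66]]
```

Run:
```python
from h import *
np.set_printoptions(precision=4,suppress=True)
print('handle top z.122',onz('top',442.5,281.4,.122),'tri',tri(('top',442.5,281.4),('side',374.8,308.8)))
print('collar z.08',onz('top',291.7,229.5,.08),'tri',tri(('top',291.7,229.5),('side',245+497/6-.4,195+215/6-.4)))
# block top corners, base corners via crop coords (k=400/70)
k=400/70.
for z,l in((.058,[(118,105),(310,62),(338,288),(143,302)]),(.006,[(57,92),(313,60),(345,318),(87,346)])):
    P=np.array([onz('top',395+x/k-.5,250+y/k-.5,z) for x,y in l]);print(z,P.mean(0),np.linalg.norm(np.diff(P[:,:2],axis=0),axis=1))
    d=np.diff(np.vstack([P,P[:1]]),axis=0); print(np.arctan2(d[:,1],d[:,0]))
# lid corners
k=5.5
P=np.array([onz('top',190+x/k-.5,180+y/k-.5,.042) for x,y in[(60,218),(648,103),(717,436),(118,549)]]);print('lid',P,P.mean(0))
d=np.diff(np.vstack([P,P[:1]]),axis=0);print(np.linalg.norm(d,axis=1),np.arctan2(d[:,1],d[:,0]))
P=np.array([onz('top',190+x/k-.5,180+y/k-.5,.05) for x,y in[(277,425),(160,315),(246,250)]]);d=P[1:]-P[0];print('needle',P,np.linalg.norm(d,axis=1),np.arctan2(d[:,1],d[:,0]))
print(readout.get_state()['orientation'])
from scipy.spatial.transform import Rotation as Ro
q=readout.get_state()['orientation'];print(Ro.from_quat([q[1],q[2],q[3],q[0]]).as_matrix())
```

```text
handle top z.122 [ 0.4778 -0.1508  0.122 ] tri (array([ 0.4785, -0.1527,  0.1132]), [array([ 0.0771, -0.1161]), array([-0.1665,  0.0231])])
collar z.08 [0.5626 0.1036 0.08  ] tri (array([0.5632, 0.1034, 0.0787]), [array([ 0.149 , -0.2571]), array([-0.2711,  0.0364])])
0.058 [ 0.4794 -0.1494  0.058 ] [0.0612 0.0701 0.0602]
[-1.3202 -3.0102  1.6723  0.1402]
0.006 [ 0.4776 -0.1509  0.006 ] [0.0839 0.0838 0.0837]
[-1.4156 -3.0102  1.7083  0.1333]
lid [[0.5816 0.2701 0.042 ]
 [0.6259 0.0791 0.042 ]
 [0.5167 0.053  0.042 ]
 [0.4739 0.2458 0.042 ]] [0.5495 0.162  0.042 ]
[0.1961 0.1123 0.1974 0.1104] [-1.3429 -2.9077  1.789   0.2216]
needle [[0.5151 0.1952 0.05  ]
 [0.5497 0.2346 0.05  ]
 [0.5718 0.2077 0.05  ]] [0.0524 0.0581] [0.8504 0.218 ]
[-0.6892  0.6902 -0.1561  0.1559]
[[ 0.9027 -0.0006  0.4304]
 [-0.4304 -0.0014  0.9027]
 [ 0.0001 -1.     -0.0015]]
```

Run:
```python
from h import *
np.set_printoptions(precision=4,suppress=True)
k=400/70.
a=lambda x,y:('top',395+x/k-.5,250+y/k-.5)
b=lambda x,y:('side',325+(x-400)/3.96-.5+0, 295+y/4-.5)
print(tri(a(143,302),b(478,185)))
print(tri(a(310,62),b(708,195)))
print(tri(a(338,290),b(592,273)))
print('base right',tri(a(313,60),b(746,285)),tri(a(87,346),b(430,270)))
print('top',tri(a(272,183),b(600,56)))
s=cv2.imread('pics/s0.png');c=cv2.resize(s[298:352,350:400],None,fx=11,fy=11,interpolation=cv2.INTER_CUBIC)
c=np.clip(255*(c/255.)**.45,0,255).astype(np.uint8);cv2.imwrite('pics/c_h.png',c)
```

```text
(array([ 0.445 , -0.1263,  0.0472]), [array([ 0.2948, -0.5023]), array([-0.6932,  0.0883])])
(array([ 0.5186, -0.1761,  0.0447]), [array([-0.808 ,  1.1411]), array([ 1.6922, -0.2337])])
(array([ 0.4512, -0.1863,  0.0519]), [array([ 0.6142, -0.948 ]), array([-1.4301,  0.1761])])
base right (array([ 0.5266, -0.1883,  0.0026]), [array([ 0.3903, -0.5347]), array([-0.8144,  0.0993])]) (array([ 0.4311, -0.1159,  0.0006]), [array([ 0.0928, -0.1672]), array([-0.2279,  0.0291])])
top (array([ 0.4787, -0.1522,  0.1133]), [array([ 0.2235, -0.3357]), array([-0.4815,  0.0662])])
```

View pics/c_h.png

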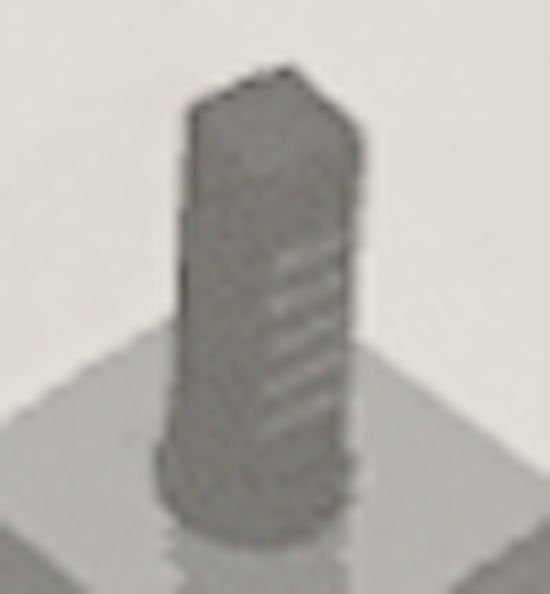

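```bash
cat >> h.py <<'E'
from scipy.spatial.transform import Rotation as Ro
def pose():
    s=readout.get_state();q=s['orientation'];return s,np.array(s['tcp_pos']),Ro.from_quat([q[1],q[2],q[3],q[0]]).as_matrix()
def plan(p=None,yaw=None):
    "travel cm and twist deg to bring TCP to p, tool z axis to world yaw (deg, mod 180)"
    s,x,M=pose(); y0=np.degrees(np.arctan2(M[1,2],M[0,2]))
    print('t',round(s['time'],2),'tcp',x.round(4),'yaw',round(y0,2),'tilt',M[:2,1].round(4),'F',np.round(s['contact_force'],2),'T',np.round(s['wrist_torque'],3),'w',round(s['width'],4),'q7',round(s['qpos'][6],2))
    if p is not None: print(' travel',(100*M.T@(np.array(p)-x)).round(2))
    if yaw is not None: print(' twist',round(-(yaw-y0),2))
E
python3 -c "
from h import *
print(onz('top',442.5,281.4,.116), onz('top',378,290,.05),onz('top',418,344,.05),onz('top',374,172,.066))
plan([.478,-.151,.2],91.7)"
```

```text
[ 0.47815299 -0.15199002  0.116     ] [ 0.46362237 -0.05143844  0.05      ] [ 0.37115805 -0.12355223  0.05      ] [ 0.67235622 -0.03845053  0.066     ]
t 0.1 tcp [0.2795 0.5863 0.2138] yaw 64.51 tilt [-0.0006 -0.0014] F [ 0.41  0.07 -0.65] T [-0.007 -0.023  0.03 ] w 0.0916 q7 -0.06
 travel [ 49.64   1.47 -58.01]
 twist -27.19
```

>>> {"fn": "arm_command", "kwargs": {
  "travel": [
    [49.6, 1.5, -58],
    [49.6, 1.5, -58],
    [49.6, 1.5, -58],
    [49.6, 1.5, -58],
    [49.6, 1.5, -58],
    [49.6, 1.5, -58],
    [49.6, 1.5, -58],
    [49.6, 1.5, -58],
    [49.6, 1.5, -58],
    [49.6, 1.5, -58],
    [49.6, 1.5, -58],
    [49.6, 1.5, -58],
    [49.6, 1.5, -58],
    [49.6, 1.5, -58],
    [49.6, 1.5, -58],
    [49.6, 1.5, -58],
    [49.6, 1.5, -58],
    [49.6, 1.5, -58],
    [49.6, 1.5, -58],
    [49.6, 1.5, -58]
  ],
  "twist": [-27.2, -27.2, -27.2, -27.2, -27.2, -27.2, -27.2, -27.2, -27.2, -27.2, -27.2, -27.2, -27.2, -27.2, -27.2, -27.2, -27.2, -27.2, -27.2, -27.2],
  "gripper": 0.6
}}

```text
time: 1.77
tcp_pos: [0.4778, -0.1546, 0.1993]
orientation: [-0.706, 0.708, 0.008, -0.008]
contact_force: [-0.4, -0.1, 0.9]
width: 0.0554
```

```bash
python3 -c "
from h import *
plan([.478,-.1515,.2],91.7)"
```

```text
t 1.77 tcp [ 0.4778 -0.1546  0.1993] yaw 91.33 tilt [-0.0002 -0.002 ] F [-0.4  -0.06  0.93] T [ 0.031  0.001 -0.005] w 0.0554 q7 1.95
 travel [ 0.03 -0.07  0.31]
 twist -0.37
```

>>> {"fn": "arm_command", "kwargs": {
  "travel": [
    [0, 3, 0.3],
    [0, 6, 0.3],
    [0, 9, 0.3],
    [0, 11, 0.3],
    [0, 12, 0.3],
    [0, 12.6, 0.3],
    [0, 12.6, 0.3],
    [0, 12.6, 0.3]
  ],
  "twist": [-0.4, -0.4, -0.4, -0.4, -0.4, -0.4, -0.4, -0.4]
}}

```text
time: 2.43
tcp_pos: [0.4784, -0.147, 0.0743]
orientation: [0.707, -0.707, -0.014, 0.013]
contact_force: [-0.3, 0.3, 0.4]
width: 0.0551
```

Run:
```python
from h import *
plan([.478,-.1515,.073],91.7)
t=snap('top','t1.png');s=snap('side','s1.png')
f=lambda im,x,y,w,h,k:cv2.cvtColor(np.clip(255*(cv2.resize(im[y:y+h,x:x+w],None,fx=k,fy=k,interpolation=cv2.INTER_CUBIC)/255.)**.5,0,255).astype(np.uint8),cv2.COLOR_RGB2BGR)
cv2.imwrite('pics/c1.png',np.hstack([f(t,385,235,100,120,4),f(s,320,230,100,120,4)]))
```

```text
t 2.43 tcp [ 0.4784 -0.147   0.0743] yaw 92.14 tilt [0.0011 0.    ] F [-0.25  0.34  0.4 ] T [ 0.012  0.006 -0.003] w 0.0551 q7 2.05
 travel [-0.05  0.13 -0.45]
 twist 0.44
```

View pics/c1.png

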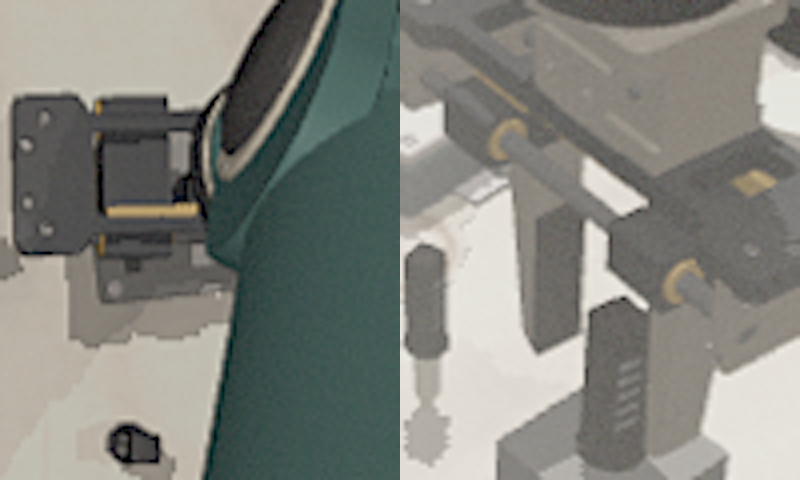

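>>> {"fn": "arm_command", "kwargs": {
  "travel": [
    [-0.05, 0.13, -0.45],
    [-0.05, 0.13, -0.45],
    [-0.05, 0.13, -0.45],
    [-0.05, 0.13, -0.45]
  ],
  "twist": [0.4, 0.4, 0.4, 0.4]
}}

```text
time: 2.87
tcp_pos: [0.4776, -0.1519, 0.0726]
orientation: [-0.707, 0.707, 0.011, -0.01]
contact_force: [0.1, -0.2, 0.4]
width: 0.0551
```

```bash
python3 -c "
from h import *
plan([.478,-.1515,.073],91.7)"
```

```text
t 2.87 tcp [ 0.4776 -0.1519  0.0726] yaw 91.69 tilt [0.0006 0.    ] F [ 0.06 -0.15  0.43] T [ 0.012 -0.028  0.05 ] w 0.0551 q7 2.05
 travel [ 0.04 -0.04  0.04]
 twist -0.01
```

Now close gently.

>>> {"fn": "arm_command", "kwargs": {
  "travel": [
    [0, 0, 0],
    [0, 0, 0],
    [0, 0, 0],
    [0, 0, 0],
    [0, 0, 0],
    [0, 0, 0],
    [0, 0, 0],
    [0, 0, 0]
  ],
  "twist": [0, 0, 0, 0, 0, 0, 0, 0],
  "gripper": 0.1,
  "squeeze": 8
}}

```text
time: 3.53
tcp_pos: [0.4774, -0.1519, 0.0722]
orientation: [-0.707, 0.707, 0.011, -0.011]
contact_force: [-0.0, -0.9, -0.1]
width: 0.0181
```

```bash
python3 -c "
from h import *
plan([.478,-.1515,.073],91.7)"
```

```text
t 3.53 tcp [ 0.4774 -0.1519  0.0722] yaw 91.71 tilt [ 0.     -0.0001] F [-0.03 -0.86 -0.11] T [-0.113 -0.023 -0.025] w 0.0181 q7 2.05
 travel [ 0.06 -0.08  0.03]
 twist 0.01
```

>>> {"fn": "arm_command", "kwargs": {
  "travel": [
    [0, 0, 0],
    [0, 0, 0],
    [0, -0.5, 0],
    [0, -1, 0],
    [0, -2, 0],
    [0, -4, 0],
    [0, -6, 0],
    [0, -9, 0],
    [0, -11, 0],
    [0, -12, 0],
    [0, -12, 0],
    [0, -12, 0],
    [0, -12, 0]
  ],
  "twist": [0, 0, 0, 0, 0, 0, 0, 0, 0, 0, 0, 0, 0],
  "squeeze": 25
}}

```text
time: 4.62
tcp_pos: [0.4766, -0.1514, 0.1913]
orientation: [0.707, -0.707, -0.01, 0.011]
contact_force: [-0.9, 0.2, -0.3]
width: 0.0181
```

Run:
```python
from h import *
plan([.478,-.1515,.073],91.7)
s=snap('side','s2.png');t=snap('top','t2.png')
f=lambda im,x,y,w,h,k:cv2.cvtColor(np.clip(255*(cv2.resize(im[y:y+h,x:x+w],None,fx=k,fy=k,interpolation=cv2.INTER_CUBIC)/255.)**.5,0,255).astype(np.uint8),cv2.COLOR_RGB2BGR)
cv2.imwrite('pics/c2.png',np.hstack([f(t,385,235,100,140,4),f(s,320,230,100,140,4)]))
```

```text
t 4.62 tcp [ 0.4766 -0.1514  0.1913] yaw 91.72 tilt [-0.0019  0.0005] F [-0.89  0.16 -0.29] T [-0.001 -0.024 -0.009] w 0.0181 q7 1.96
 travel [ 0.17 11.83 -0.03]
 twist 0.02
```

View pics/c2.png

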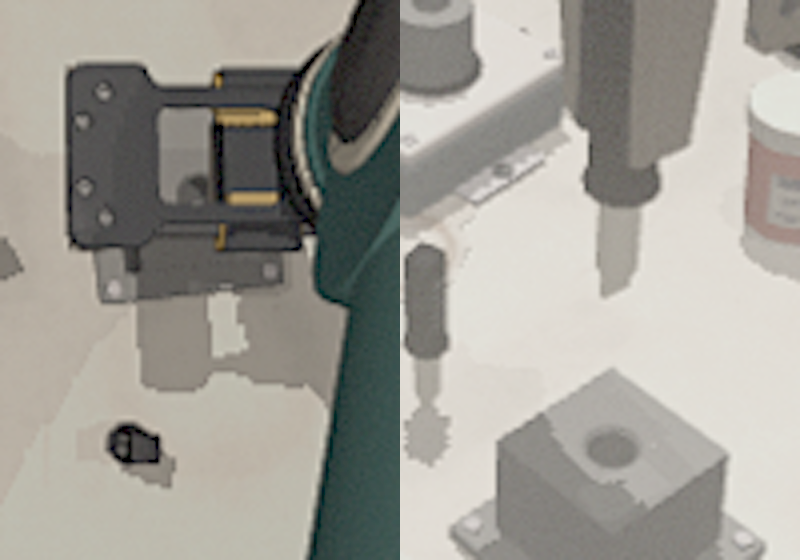

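Run:
```python
from h import *
np.set_printoptions(precision=4,suppress=True)
s=cv2.imread('pics/s2.png');t=cv2.imread('pics/t2.png')
f=lambda im,x,y,w,h,k:np.clip(255*(cv2.resize(im[y:y+h,x:x+w],None,fx=k,fy=k,interpolation=cv2.INTER_CUBIC)/255.)**.5,0,255).astype(np.uint8)
cv2.imwrite('pics/c3.png',np.hstack([f(s,360,265,32,45,12),f(t,415,265,30,45,12)]))
for z in(.058,.052): print(z,proj('side',[.478,-.1515,z]),onz('side',372.6,341.2,z),proj('top',[.478,-.1515,z]))
print('tip exp',proj('side',[.4766,-.1514,.125]),proj('side',[.4766,-.1514,.1913+.019]))
```

```text
0.058 [372.0802 337.1664] [ 0.4737 -0.1584  0.058 ] [435.4283 283.3623]
0.052 [371.9015 340.1267] [ 0.4775 -0.1538  0.052 ] [434.7685 283.5452]
tip exp [373.3414 302.3499] [376.3596 251.2438]
```

View pics/c3.png

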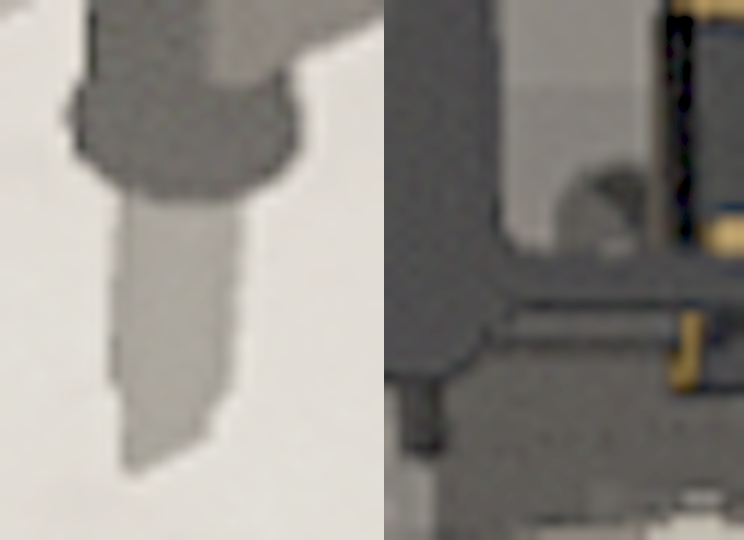

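Tool is lifted cleanly. The tip appears at side (374.2,302.7) against an expected (373.3,302.4), so the stand top is z=0.052. The blade lies along world x. Next I'll zoom in on the screw.

Run:
```python
from h import *
np.set_printoptions(precision=4,suppress=True)
t=cv2.imread('pics/t0.png');t2=cv2.imread('pics/t2.png');
f=lambda im,x,y,w,h,k:np.clip(255*(cv2.resize(im[y:y+h,x:x+w],None,fx=k,fy=k,interpolation=cv2.INTER_CUBIC)/255.)**.6,0,255).astype(np.uint8)
cv2.imwrite('pics/c4.png',np.hstack([f(t,283,221,18,18,22),f(t2,283,221,18,18,22)]))
for z in(.08,.068,.054):print(proj('top',[.5626,.1036,z]))
```

```text
[291.688  229.4826]
[291.9581 230.4512]
[292.2656 231.5544]
```

View pics/c4.png

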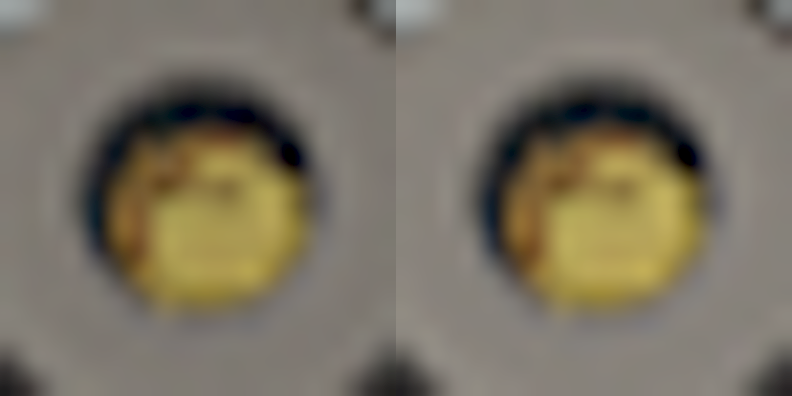

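```bash
python3 -c "
from h import *
plan([.5626,.1036,.178],-2)"
```

```text
t 4.72 tcp [ 0.4765 -0.1515  0.191 ] yaw 91.71 tilt [-0.0027  0.0003] F [ 0.66 -0.65 -0.74] T [ 0.049 -0.024 -0.026] w 0.0179 q7 1.96
 travel [ 9.37  1.28 25.24]
 twist 93.71
```

>>> {"fn": "arm_command", "kwargs": {
  "travel": [
    [0.7, 0.1, 1.8],
    [1.4, 0.2, 3.6],
    [2.1, 0.3, 5.5],
    [2.8, 0.4, 7.5],
    [3.5, 0.5, 9.4],
    [4.2, 0.6, 11.3],
    [4.9, 0.7, 13.2],
    [5.6, 0.8, 15.1],
    [6.3, 0.9, 17],
    [7, 1, 18.9],
    [7.7, 1.1, 20.8],
    [8.4, 1.2, 22.7],
    [8.9, 1.3, 24],
    [9.2, 1.3, 24.8],
    [9.4, 1.3, 25.2],
    [9.4, 1.3, 25.2],
    [9.4, 1.3, 25.2],
    [9.4, 1.3, 25.2]
  ],
  "twist": [6, 12.5, 19, 25.5, 32, 38.5, 45, 51.5, 58, 64.5, 71, 77.5, 84, 90, 93.7, 93.7, 93.7, 93.7]
}}

```text
time: 6.22
tcp_pos: [0.5634, 0.1022, 0.1786]
orientation: [0.491, -0.492, 0.508, -0.508]
contact_force: [-0.2, 0.4, -1.4]
width: 0.0177
```

Run:
```python
from h import *
plan([.5626,.1036,.178],-2)
s=snap('side','s5.png');t=snap('top','t5.png')
plan([.5626,.1036,.178],-2)
f=lambda im,x,y,w,h,k:cv2.cvtColor(np.clip(255*(cv2.resize(im[y:y+h,x:x+w],None,fx=k,fy=k,interpolation=cv2.INTER_CUBIC)/255.)**.5,0,255).astype(np.uint8),cv2.COLOR_RGB2BGR)
cv2.imwrite('pics/c5.png',np.hstack([f(t,240,180,110,110,4.5),f(s,300,180,60,110,4.5)]))
```

```text
t 6.22 tcp [0.5634 0.1022 0.1786] yaw -1.92 tilt [-0.0012 -0.0008] F [-0.24  0.43 -1.37] T [-0.026  0.045 -0.066] w 0.0177 q7 -0.03
 travel [-0.13  0.06 -0.08]
 twist 0.08
t 6.32 tcp [0.5636 0.1021 0.1791] yaw -1.99 tilt [-0.0005 -0.0002] F [ 0.93 -0.26  0.04] T [-0.059  0.076 -0.   ] w 0.0178 q7 -0.03
 travel [-0.14  0.11 -0.11]
 twist 0.01
```

View pics/c5.png

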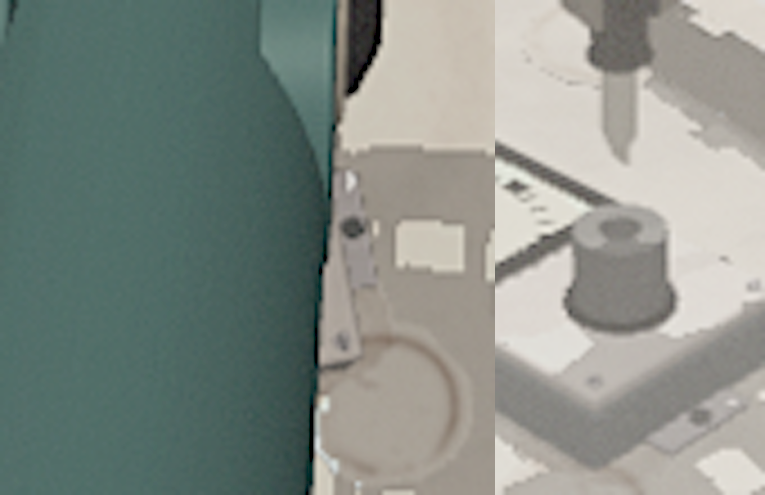

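Run:
```python
from h import *
np.set_printoptions(precision=4,suppress=True)
s=cv2.imread('pics/s5.png')
f=lambda im,x,y,w,h,k:np.clip(255*(cv2.resize(im[y:y+h,x:x+w],None,fx=k,fy=k,interpolation=cv2.INTER_CUBIC)/255.)**.5,0,255).astype(np.uint8)
cv2.imwrite('pics/c6.png',f(s,308,190,36,54,11))
x=np.array([.5635,.1022,.179-.0663])
print('tip',proj('side',x),'flange',proj('side',x+[0,0,.046]),'rim',proj('side',[.5626,.1036,.08]))
for a in np.radians([88.,]): print(proj('side',x+.006*np.array([np.cos(a),np.sin(a),0])),proj('side',x-.006*np.array([np.cos(a),np.sin(a),0])))
```

```text
tip [327.4581 215.0741] flange [327.2157 192.8261] rim [326.8204 229.9168]
[325.8146 213.687 ] [329.118 216.475]
```

View pics/c6.png

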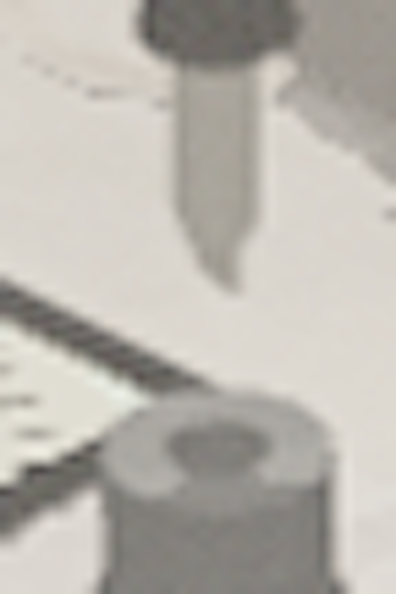

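```bash
python3 -c "
from h import *
plan([.5633,.1029,.1383],-2)"
```

```text
t 6.32 tcp [0.5636 0.1021 0.1791] yaw -1.99 tilt [-0.0005 -0.0002] F [ 0.93 -0.26  0.04] T [-0.059  0.076 -0.   ] w 0.0178 q7 -0.03
 travel [-0.08  4.08 -0.03]
 twist 0.01
```

>>> {"fn": "arm_command", "kwargs": {
  "travel": [
    [-0.08, 0.8, -0.03],
    [-0.08, 1.6, -0.03],
    [-0.08, 2.4, -0.03],
    [-0.08, 3, -0.03],
    [-0.08, 3.4, -0.03],
    [-0.08, 3.7, -0.03],
    [-0.08, 3.9, -0.03],
    [-0.08, 4.05, -0.03],
    [-0.08, 4.05, -0.03],
    [-0.08, 4.05, -0.03]
  ],
  "twist": [0, 0, 0, 0, 0, 0, 0, 0, 0, 0]
}}

```text
time: 7.15
tcp_pos: [0.5638, 0.1037, 0.139]
orientation: [-0.491, 0.491, -0.509, 0.509]
contact_force: [0.3, 0.9, -0.2]
width: 0.0179
```

Run:
```python
from h import *
plan([.5633,.1029,.1383],-2)
s=snap('side','s7.png')
plan()
s=cv2.imread('pics/s7.png')
f=lambda im,x,y,w,h,k:np.clip(255*(cv2.resize(im[y:y+h,x:x+w],None,fx=k,fy=k,interpolation=cv2.INTER_CUBIC)/255.)**.5,0,255).astype(np.uint8)
cv2.imwrite('pics/c7.png',f(s,250,190,100,72,7))
```

```text
t 7.15 tcp [0.5638 0.1037 0.139 ] yaw -1.99 tilt [0.0004 0.0001] F [ 0.28  0.95 -0.21] T [-0.117  0.022  0.046] w 0.0179 q7 0.0
 travel [ 0.09  0.07 -0.04]
 twist 0.01
t 7.2 tcp [0.5638 0.1038 0.1391] yaw -1.99 tilt [0.0006 0.0002] F [ 0.58 -0.18 -0.74] T [-0.063  0.05   0.049] w 0.0175 q7 0.0
```

View pics/c7.png

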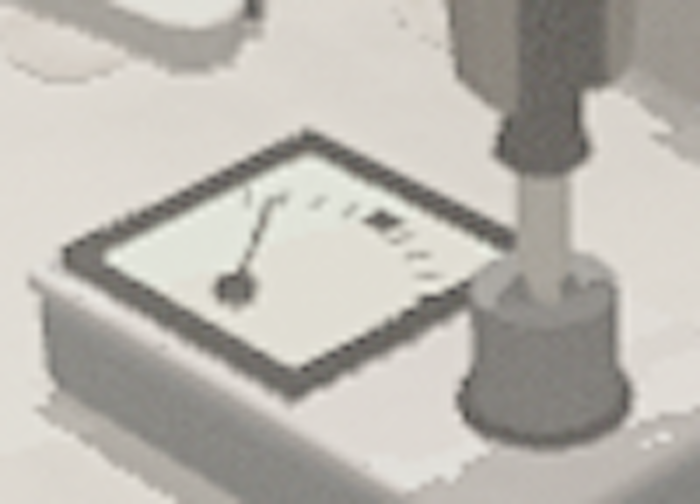

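>>> {"fn": "arm_command", "kwargs": {
  "travel": [
    [0, 0.05, -0.06],
    [0, 0.1, -0.06],
    [0, 0.15, -0.06],
    [0, 0.2, -0.06],
    [0, 0.25, -0.06],
    [0, 0.3, -0.06],
    [0, 0.3, -0.06],
    [0, 0.3, -0.06]
  ],
  "twist": [0, 0, 0, 0, 0, 0, 0, 0]
}}

```text
time: 7.87
tcp_pos: [0.563, 0.1037, 0.1357]
orientation: [0.491, -0.491, 0.509, -0.509]
contact_force: [0.1, -0.0, -0.6]
width: 0.0176
```

```bash
python3 -c "
from h import *
plan([.5632,.1037,.1340],-2)"
```

```text
t 7.87 tcp [0.563  0.1037 0.1357] yaw -1.99 tilt [-0. -0.] F [ 0.08 -0.01 -0.61] T [-0.104  0.061  0.028] w 0.0176 q7 0.01
 travel [0.   0.17 0.02]
 twist 0.01
```

>>> {"fn": "arm_command", "kwargs": {
  "travel": [
    [0, 0.05, 0],
    [0, 0.1, 0],
    [0, 0.15, 0],
    [0, 0.2, 0],
    [0, 0.2, 0],
    [0, 0.2, 0]
  ],
  "twist": [0, 0, 0, 0, 0, 0]
}}

```text
time: 8.37
tcp_pos: [0.5629, 0.1035, 0.1337]
orientation: [-0.491, 0.491, -0.509, 0.509]
contact_force: [-0.2, -0.6, -1.4]
width: 0.0179
```

>>> {"fn": "arm_command", "kwargs": {
  "travel": [
    [0, 0.05, 0],
    [0, 0.1, 0],
    [0, 0.15, 0],
    [0, 0.2, 0],
    [0, 0.2, 0],
    [0, 0.2, 0]
  ],
  "twist": [0, 0, 0, 0, 0, 0]
}}

```text
time: 8.87
tcp_pos: [0.563, 0.1035, 0.1317]
orientation: [-0.491, 0.491, -0.509, 0.509]
contact_force: [-0.7, -2.9, -0.1]
width: 0.0181
```

>>> {"fn": "arm_command", "kwargs": {
  "travel": [
    [0.05, 0, 0],
    [0.05, 0, 0],
    [0.05, 0, 0]
  ],
  "twist": [0, 0, 0]
}}

```text
time: 9.12
tcp_pos: [0.563, 0.1034, 0.1318]
orientation: [0.491, -0.491, 0.509, -0.509]
contact_force: [-0.3, -1.1, -0.2]
width: 0.0179
```

```bash
python3 -c "
from h import *
plan([.5632,.1037,.1340],-2)"
```

```text
t 9.12 tcp [0.563  0.1034 0.1318] yaw -1.98 tilt [0.0001 0.0002] F [-0.3  -1.07 -0.2 ] T [-0.321  0.02   0.008] w 0.0179 q7 0.01
 travel [-0.03 -0.22  0.02]
 twist 0.02
```

>>> {"fn": "arm_command", "kwargs": {
  "travel": [
    [0.05, 0, 0],
    [0.05, 0, 0],
    [0.05, 0, 0]
  ],
  "twist": [0, 0, 0]
}}

```text
time: 9.37
tcp_pos: [0.5629, 0.1031, 0.1318]
orientation: [0.491, -0.491, 0.509, -0.508]
contact_force: [-0.3, 0.2, -0.5]
width: 0.0181
```

```bash
python3 -c "
from h import *
plan([.5632,.1037,.1340],-2)"
```

```text
t 9.37 tcp [0.5629 0.1031 0.1318] yaw -1.98 tilt [0.     0.0005] F [-0.3   0.24 -0.49] T [-0.08   0.094 -0.025] w 0.0181 q7 0.01
 travel [-0.06 -0.22  0.03]
 twist 0.02
```

>>> {"fn": "arm_command", "kwargs": {
  "travel": [
    [0.07, 0, 0],
    [0.07, 0, 0],
    [0.07, 0.05, 0],
    [0.07, 0.1, 0],
    [0.07, 0.15, 0],
    [0.07, 0.2, 0],
    [0.07, 0.2, 0],
    [0.07, 0.2, 0]
  ],
  "twist": [0, 0, 0, 0, 0, 0, 0, 0]
}}

```text
time: 10.03
tcp_pos: [0.5629, 0.1021, 0.1298]
orientation: [0.491, -0.491, 0.509, -0.509]
contact_force: [0.5, 0.2, 0.2]
width: 0.0177
```

```bash
python3 -c "
from h import *
plan([.5632,.1037,.1340],-2)"
```

```text
t 10.03 tcp [0.5629 0.1021 0.1298] yaw -1.99 tilt [0.     0.0001] F [0.53 0.2  0.18] T [-0.051  0.062 -0.01 ] w 0.0177 q7 0.01
 travel [-0.16 -0.42  0.02]
 twist 0.01
```

Free. Continuing down in 2 mm steps.

>>> {"fn": "arm_command", "kwargs": {
  "travel": [
    [0, 0.05, 0],
    [0, 0.1, 0],
    [0, 0.15, 0],
    [0, 0.2, 0],
    [0, 0.2, 0],
    [0, 0.2, 0]
  ],
  "twist": [0, 0, 0, 0, 0, 0]
}}

```text
time: 10.53
tcp_pos: [0.5628, 0.102, 0.1277]
orientation: [0.491, -0.491, 0.509, -0.509]
contact_force: [-0.6, 0.2, -0.0]
width: 0.0174
```

```bash
python3 -c "
from h import *
plan()"
```

```text
t 10.53 tcp [0.5628 0.102  0.1277] yaw -1.99 tilt [-0.0003 -0.0001] F [-0.65  0.21 -0.01] T [-0.083  0.231  0.002] w 0.0174 q7 0.01
```

>>> {"fn": "arm_command", "kwargs": {
  "travel": [
    [0, 0, -0.07],
    [0, 0, -0.07],
    [0, 0, -0.07]
  ],
  "twist": [0, 0, 0]
}}

```text
time: 10.78
tcp_pos: [0.5625, 0.1021, 0.1279]
orientation: [-0.491, 0.491, -0.508, 0.509]
contact_force: [0.9, -0.1, -0.2]
width: 0.0178
```

```bash
python3 -c "
from h import *
plan()"
```

```text
t 10.78 tcp [0.5625 0.1021 0.1279] yaw -1.99 tilt [ 0.0006 -0.    ] F [ 0.91 -0.15 -0.25] T [-0.023 -0.115  0.017] w 0.0178 q7 0.01
```

>>> {"fn": "arm_command", "kwargs": {
  "travel": [
    [0, 0.05, 0],
    [0, 0.1, 0],
    [0, 0.15, 0],
    [0, 0.2, 0],
    [0, 0.2, 0],
    [0, 0.2, 0]
  ],
  "twist": [0, 0, 0, 0, 0, 0]
}}

```text
time: 11.28
tcp_pos: [0.5625, 0.1022, 0.1261]
orientation: [-0.491, 0.491, -0.509, 0.509]
contact_force: [0.2, -0.6, 1.9]
width: 0.0179
```

```bash
python3 -c "
from h import *
plan()"
```

```text
t 11.28 tcp [0.5625 0.1022 0.1261] yaw -1.99 tilt [0.0006 0.0003] F [ 0.15 -0.6   1.93] T [-0.072  0.002  0.003] w 0.0179 q7 0.02
```

>>> {"fn": "arm_command", "kwargs": {
  "travel": [
    [0, 0.04, 0],
    [0, 0.08, 0],
    [0, 0.08, 0],
    [0, 0.08, 0]
  ],
  "twist": [0, 0, 0, 0]
}}

```text
time: 11.62
tcp_pos: [0.5625, 0.1021, 0.1255]
orientation: [-0.492, 0.491, -0.509, 0.509]
contact_force: [0.1, -0.0, 5.8]
width: 0.0175
```

```bash
python3 -c "
from h import *
plan()
snap('side','s8.png')
plan()"
```

```text
t 11.62 tcp [0.5625 0.1021 0.1255] yaw -1.99 tilt [0.0006 0.0004] F [ 0.06 -0.01  5.78] T [-0.051  0.197  0.011] w 0.0175 q7 0.02
t 11.67 tcp [0.5626 0.1021 0.1256] yaw -1.99 tilt [0.0007 0.0004] F [-1.12 -0.24  5.29] T [-0.063  0.224  0.03 ] w 0.018 q7 0.02
```

>>> {"fn": "arm_command", "kwargs": {
  "travel": [
    [0, -0.06, 0],
    [0, -0.06, 0],
    [0, -0.06, 0],
    [0, -0.06, 0],
    [0, -0.06, 0],
    [0, -0.06, 0],
    [0, -0.06, 0],
    [0, -0.06, 0]
  ],
  "twist": [0, 4, 8, 12, 16, 20, 20, 20]
}}

```text
time: 12.33
tcp_pos: [0.5625, 0.1022, 0.1257]
orientation: [-0.396, 0.396, -0.586, 0.586]
contact_force: [-0.2, -0.7, 3.3]
width: 0.0177
```

```bash
cat >> h.py <<'E'
def side(fn):
    s=snap('side',fn);plan()
    f=lambda im,x,y,w,h,k:cv2.cvtColor(np.clip(255*(cv2.resize(im[y:y+h,x:x+w],None,fx=k,fy=k,interpolation=cv2.INTER_CUBIC)/255.)**.5,0,255).astype(np.uint8),cv2.COLOR_RGB2BGR)
    cv2.imwrite('pics/c'+fn,f(s,250,190,100,72,7))
E
python3 -c "
from h import *
plan()
side('s9.png')"
```

```text
t 12.33 tcp [0.5625 0.1022 0.1257] yaw -21.87 tilt [ 0.0007 -0.0002] F [-0.19 -0.69  3.34] T [-0.049 -0.177 -0.038] w 0.0177 q7 -0.28
t 12.38 tcp [0.5625 0.1022 0.1257] yaw -21.87 tilt [0.0007 0.    ] F [1.44 0.53 3.49] T [ 0.02  -0.125 -0.013] w 0.0179 q7 -0.28
```

View pics/cs9.png

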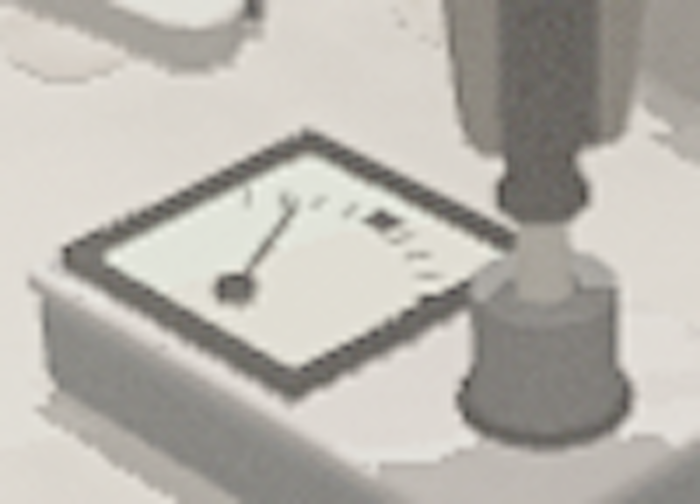

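The blade is in the slot: the needle tip moved right, from crop (270,205) to (293,205).

```bash
cat >> h.py <<'E'
def nd(x,y,px=235,py=288,z=.050):
    g=lambda a,b:onz('side',250+(a+.5)/7-.5,190+(b+.5)/7-.5,z)
    d=g(x,y)-g(px,py);b=g(384,219)-g(px,py)
    an=lambda v:np.arctan2(v[1],v[0])
    return an(d)-an(b),an(b),np.linalg.norm(d),np.linalg.norm(b)
E
python3 -c "
from h import *
print(nd(270,205));print(nd(293,205))"
```

```text
(np.float64(0.6831300273573855), np.float64(0.17300195661952752), np.float64(0.04702529559251077), np.float64(0.055947708534954926))
(np.float64(0.5415504065618705), np.float64(0.17300195661952752), np.float64(0.04838940416535502), np.float64(0.055947708534954926))
```

>>> {"fn": "arm_command", "kwargs": {
  "travel": [
    [0, -0.04, 0],
    [0, -0.04, 0],
    [0, -0.04, 0],
    [0, -0.04, 0],
    [0, -0.04, 0],
    [0, -0.04, 0],
    [0, -0.04, 0],
    [0, -0.04, 0],
    [0, -0.04, 0],
    [0, -0.04, 0],
    [0, -0.04, 0],
    [0, -0.04, 0],
    [0, -0.04, 0],
    [0, -0.04, 0],
    [0, -0.04, 0]
  ],
  "twist": [4, 8, 12, 16, 20, 24, 28, 32, 36, 40, 44, 48, 52, 52, 52]
}}

```text
time: 13.63
tcp_pos: [0.5625, 0.1021, 0.126]
orientation: [-0.1, 0.099, -0.7, 0.7]
contact_force: [1.8, 0.2, 3.1]
width: 0.0178
```

```bash
python3 -c "
from h import *
side('s10.png')"
```

```text
t 13.68 tcp [0.5625 0.1021 0.126 ] yaw -73.84 tilt [0.0006 0.    ] F [1.28 0.51 2.26] T [ 0.073 -0.281  0.011] w 0.0179 q7 -1.04
```

View pics/cs10.png

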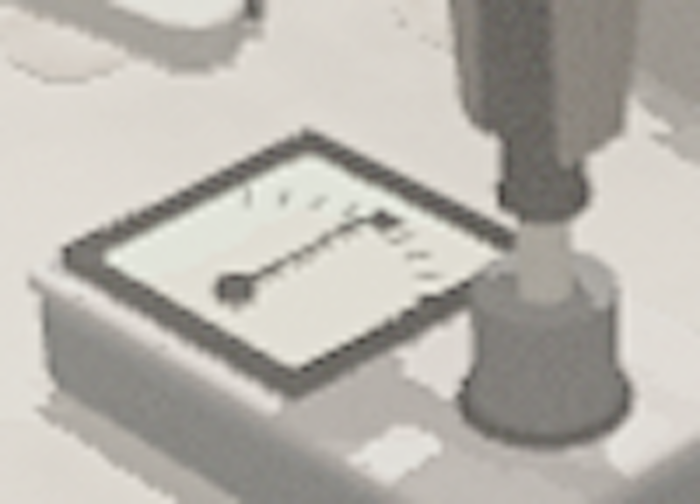

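```bash
python3 -c "
from h import *
s=cv2.imread('pics/s10.png')
c=np.clip(255*(cv2.resize(s[208:240,272:322],None,fx=15,fy=15,interpolation=cv2.INTER_CUBIC)/255.)**.6,0,255).astype(np.uint8);cv2.imwrite('pics/cn.png',c)
for n in(-.1,0,.1): 
  P=np.array([.5151,.1952,.05])
  print(n,(proj('side',P+.051*np.array([np.cos(.225+n),np.sin(.225+n),0]))-[272,208])*15+7)
print((proj('side',[.5151,.1952,.05])-[272,208])*15+7)"
```

```text
-0.1 [469.52133399 200.30297809]
0 [445.82218497 186.61029251]
0.1 [419.58018961 174.36451256]
[167.72123416 327.5556581 ]
```

View pics/cn.png

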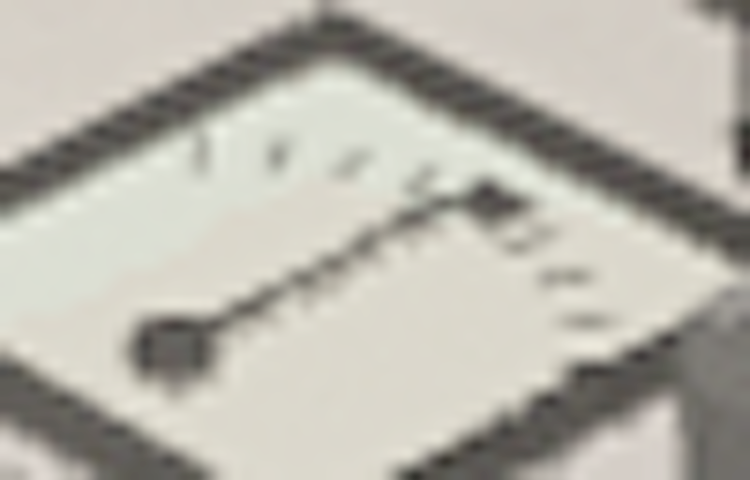

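```bash
python3 -c "
from h import *
g=lambda a,b:onz('side',272+(a+.5)/15-.5,208+(b+.5)/15-.5,.05)
an=lambda v:np.arctan2(v[1],v[0])
p=g(172,348)
for q in((440,205),(350,252),(270,298),(492,200)): print(q,an(g(*q)-p),np.linalg.norm(g(*q)-p))"
```

```text
(440, 205) 0.25066745141373087 0.050101383136786824
(350, 252) 0.2565489010067221 0.03312151868662721
(270, 298) 0.22606182796310936 0.01756946837932099
(492, 200) 0.17239185337558524 0.05603322805641272
```

>>> {"fn": "arm_command", "kwargs": {
  "travel": [
    [0, 0, 0],
    [0, 0, 0],
    [0, 0, 0],
    [0, 0, 0],
    [0, 0, 0],
    [0, 0, 0]
  ],
  "twist": [3, 5.5, 5.5, 3, 0, -5]
}}

```text
time: 14.18
tcp_pos: [0.5619, 0.1019, 0.1258]
orientation: [-0.131, 0.131, -0.695, 0.695]
contact_force: [0.5, -0.9, 3.2]
width: 0.018
```

```bash
python3 -c "
from h import *
side('s11.png')
s=cv2.imread('pics/s11.png')
c=np.clip(255*(cv2.resize(s[208:240,272:322],None,fx=15,fy=15,interpolation=cv2.INTER_CUBIC)/255.)**.6,0,255).astype(np.uint8);cv2.imwrite('pics/cn2.png',c)"
```

```text
t 14.23 tcp [0.5618 0.102  0.126 ] yaw -68.39 tilt [-0.0009  0.0001] F [-0.15 -0.94  2.79] T [-0.201  0.032 -0.01 ] w 0.0179 q7 -0.96
```

View pics/cn2.png

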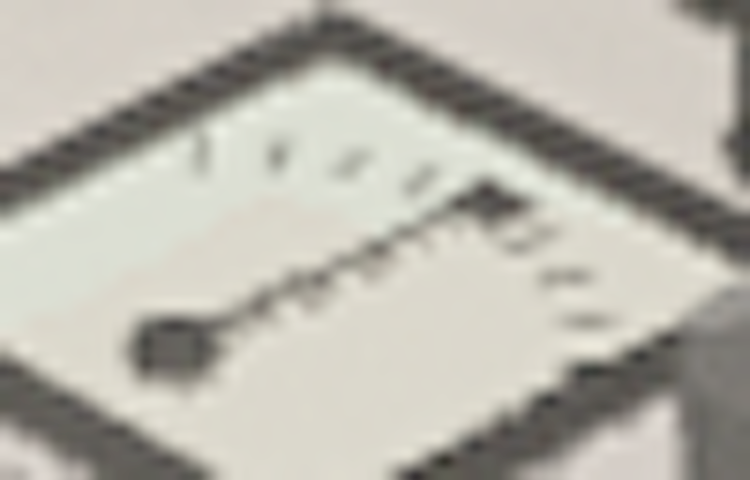

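>>> {"fn": "arm_command", "kwargs": {
  "travel": [
    [0, 0, 0],
    [0, 0, 0],
    [0, 0, 0],
    [0, 0, 0],
    [0, 0, 0],
    [0, 0, 0],
    [0, 0, 0],
    [0, 0, 0],
    [0, 0, 0]
  ],
  "twist": [5, 9, 12, 15, 15, 12, 8, 5, 5]
}}

```text
time: 14.98
tcp_pos: [0.5618, 0.102, 0.126]
orientation: [0.099, -0.1, 0.7, -0.7]
contact_force: [0.0, -0.3, 3.3]
width: 0.0175
```

```bash
python3 -c "
from h import *
side('s12.png')
s=cv2.imread('pics/s12.png')
c=np.clip(255*(cv2.resize(s[208:240,272:322],None,fx=15,fy=15,interpolation=cv2.INTER_CUBIC)/255.)**.6,0,255).astype(np.uint8);cv2.imwrite('pics/cn3.png',c)"
```

```text
t 15.03 tcp [0.5618 0.102  0.126 ] yaw -73.99 tilt [-0.0008  0.0005] F [-1.22 -0.34  2.4 ] T [-0.074  0.249  0.072] w 0.0177 q7 -1.04
```

View pics/cn3.png

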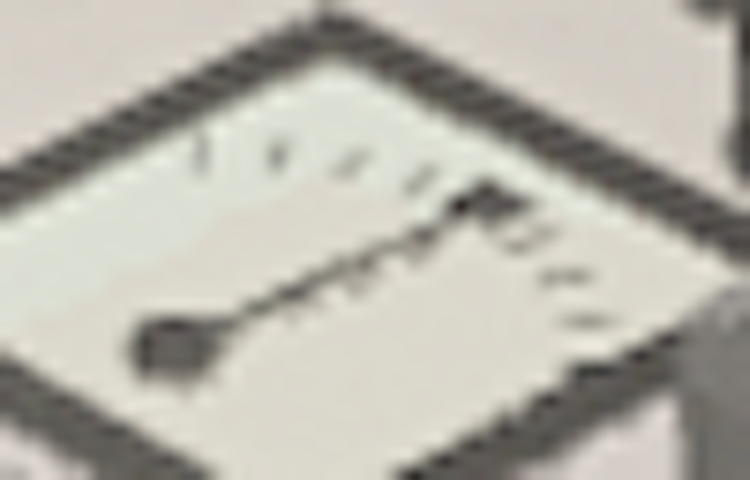

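The needle now points at the middle of the block, with its tip at crop (462,207). Lifting straight out.

>>> {"fn": "arm_command", "kwargs": {
  "travel": [
    [0, -0.3, 0],
    [0, -0.6, 0],
    [0, -1, 0],
    [0, -1.5, 0],
    [0, -2, 0],
    [0, -3, 0],
    [0, -4, 0],
    [0, -5.5, 0],
    [0, -6.5, 0],
    [0, -6.5, 0],
    [0, -6.5, 0]
  ],
  "twist": [0, 0, 0, 0, 0, 0, 0, 0, 0, 0, 0]
}}

```text
time: 15.95
tcp_pos: [0.5625, 0.1023, 0.1917]
orientation: [0.099, -0.098, 0.7, -0.7]
contact_force: [-0.1, 0.1, -0.3]
width: 0.0179
```

```bash
python3 -c "
from h import *
side('s13.png')
s=cv2.imread('pics/s13.png')
c=np.clip(255*(cv2.resize(s[170:240,272:352],None,fx=8,fy=8,interpolation=cv2.INTER_CUBIC)/255.)**.6,0,255).astype(np.uint8);cv2.imwrite('pics/cn4.png',c)
plan([.4774,-.1519,.195],91.7)"
```

```text
t 16.0 tcp [0.562  0.1024 0.191 ] yaw -73.97 tilt [-0.      0.0005] F [ 0.23  0.25 -0.31] T [0.003 0.139 0.004] w 0.018 q7 -1.11
t 16.0 tcp [0.562  0.1024 0.191 ] yaw -73.97 tilt [-0.      0.0005] F [ 0.23  0.25 -0.31] T [0.003 0.139 0.004] w 0.018 q7 -1.11
 travel [15.16 -0.41 22.1 ]
 twist -165.67
```

View pics/cn4.png

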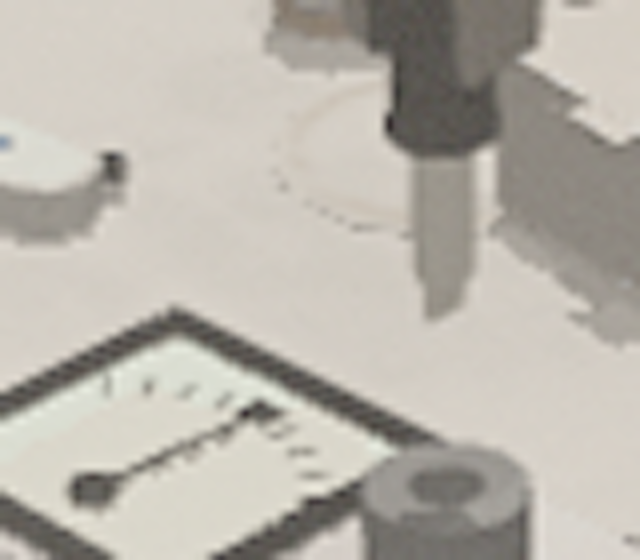

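>>> {"fn": "arm_command", "kwargs": {
  "travel": [
    [1, -0.1, 1.5],
    [2, -0.2, 3],
    [3, -0.2, 4.5],
    [4, -0.3, 6],
    [5, -0.3, 7.5],
    [6, -0.4, 9],
    [7, -0.4, 10.5],
    [8, -0.4, 12],
    [9, -0.4, 13.5],
    [10, -0.4, 15],
    [11, -0.4, 16.4],
    [12, -0.4, 17.7],
    [13, -0.4, 19],
    [13.8, -0.4, 20.2],
    [14.5, -0.4, 21.2],
    [15, -0.4, 21.9],
    [15.2, -0.4, 22.1],
    [15.2, -0.4, 22.1],
    [15.2, -0.4, 22.1],
    [15.2, -0.4, 22.1]
  ],
  "twist": [-7, -14, -21, -28, -35, -42, -49, -56, -63, -70, -77, -84, -91, -98, -105, -112, -119, -126, -133, -140]
}}

```text
time: 17.67
tcp_pos: [0.4764, -0.1523, 0.1942]
orientation: [-0.692, 0.692, -0.146, 0.144]
contact_force: [0.1, 0.2, -0.6]
width: 0.0178
```

```bash
python3 -c "
from h import *
plan([.4774,-.1519,.19],91.7)"
```

```text
t 17.67 tcp [ 0.4764 -0.1523  0.1942] yaw 66.33 tilt [-0.0015  0.0003] F [ 0.1   0.24 -0.59] T [-0.046 -0.028 -0.005] w 0.0178 q7 1.56
 travel [0.08 0.42 0.07]
 twist -25.37
```

>>> {"fn": "arm_command", "kwargs": {
  "travel": [
    [0.08, 0.4, 0.07],
    [0.08, 0.4, 0.07],
    [0.08, 0.4, 0.07],
    [0.08, 0.4, 0.07],
    [0.08, 0.4, 0.07],
    [0.08, 0.4, 0.07],
    [0.08, 0.4, 0.07]
  ],
  "twist": [-7, -14, -20, -25.4, -25.4, -25.4, -25.4]
}}

```text
time: 18.25
tcp_pos: [0.4778, -0.1519, 0.1906]
orientation: [0.707, -0.707, -0.008, 0.008]
contact_force: [-0.4, 0.8, -0.8]
width: 0.0179
```

Run:
```python
from h import *
plan([.4774,-.1519,.13],91.7)
s=snap('side','s14.png');t=snap('top','t14.png')
f=lambda im,x,y,w,h,k:cv2.cvtColor(np.clip(255*(cv2.resize(im[y:y+h,x:x+w],None,fx=k,fy=k,interpolation=cv2.INTER_CUBIC)/255.)**.6,0,255).astype(np.uint8),cv2.COLOR_RGB2BGR)
cv2.imwrite('pics/c14.png',np.hstack([f(t,190,180,145,110,3),cv2.resize(f(s,340,265,70,88,4),None,fx=330/352,fy=330/352)]))
print([proj('side',[.4774,-.1519,z]) for z in (.125,.052)])
```

```text
t 18.25 tcp [ 0.4778 -0.1519  0.1906] yaw 91.26 tilt [-0.0008  0.0001] F [-0.43  0.81 -0.8 ] T [ 0.014  0.008 -0.015] w 0.0179 q7 1.97
 travel [-0.03  6.06  0.  ]
 twist -0.44
[array([374.0287222 , 302.34219022]), array([371.73721006, 340.45321867])]
```

View pics/c14.png

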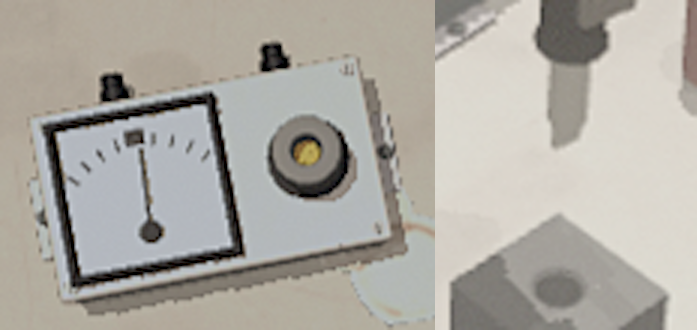

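Run:
```python
from h import *
t=cv2.imread('pics/t14.png')
c=np.clip(255*(cv2.resize(t[212:268,205:267],None,fx=12,fy=12,interpolation=cv2.INTER_CUBIC)/255.)**.7,0,255).astype(np.uint8);cv2.imwrite('pics/c15.png',c[:600])
```

```text
(no output)
```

View pics/c15.png

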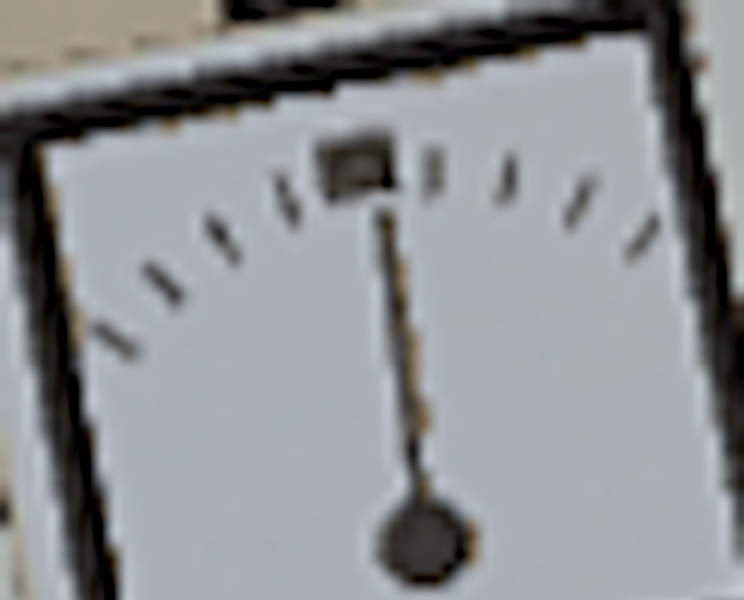

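Run:
```python
from h import *
np.set_printoptions(precision=3,suppress=True)
an=lambda v:np.arctan2(v[1],v[0])
for fn in('t0.png','t14.png'):
    g=cv2.cvtColor(cv2.imread('pics/'+fn),cv2.COLOR_BGR2GRAY).astype(float)
    w=np.clip(125-g,0,None)
    def cen(x0,y0,x1,y1,th=25):
        a=w[y0:y1,x0:x1].copy();a[a<th]=0;yy,xx=np.mgrid[y0:y1,x0:x1];return np.array([(a*xx).sum(),(a*yy).sum()])/a.sum()
    piv=cen(235,252,246,262,50); blk=cen(230,221,239,230,50)
    W=lambda p:onz('top',p[0],p[1],.05)
    print(fn,piv,blk,'block yaw',an(W(blk)-W(piv)),np.linalg.norm(W(blk)-W(piv)))
    if fn=='t14.png':
        pts=[cen(233,y,244,y+1) for y in range(231,250)]
        pts=np.array(pts);l=cv2.fitLine(pts.astype(np.float32),cv2.DIST_HUBER,0,.01,.01).ravel();print(pts[::3],l)
        print('needle yaw line',an(W(l[2:]-l[:2]*10*np.sign(l[1]))-W(l[2:])), [an(W(p)-W(piv)) for p in pts[:6]])
# screw-slot-agnostic box yaw: bezel corners in 12x crop
```

```text
t0.png [239.669 256.533] [234.371 225.41 ] block yaw 0.2114078521944366 0.056747387699427984
t14.png [240.034 256.653] [234.389 225.411] block yaw 0.22137450401700934 0.0570695422728715
[[236.698 231.   ]
 [237.326 234.   ]
 [237.553 237.   ]
 [238.018 240.   ]
 [238.352 243.   ]
 [238.89  246.   ]
 [238.793 249.   ]] [  0.129   0.992 238.079 241.1  ]
needle yaw line 0.17224043400473754 [np.float64(0.17241198145266046), np.float64(0.1743059684060727), np.float64(0.17991866809092644), np.float64(0.16217659969315368), np.float64(0.16699707662019414), np.float64(0.16687492811536028)]
```

The needle measures −0.045 rad, which is inside ±0.1. Next I'll insert the tool into the stand.

>>> {"fn": "arm_command", "kwargs": {
  "travel": [
    [-0.03, 2, 0],
    [-0.03, 4, 0],
    [-0.03, 6, 0],
    [-0.03, 7, 0],
    [-0.03, 7.6, 0],
    [-0.03, 8.2, 0],
    [-0.03, 8.8, 0],
    [-0.03, 9.2, 0],
    [-0.03, 9.2, 0],
    [-0.03, 9.2, 0]
  ],
  "twist": [-0.4, -0.4, -0.4, -0.4, -0.4, -0.4, -0.4, -0.4, -0.4, -0.4]
}}

```text
time: 19.18
tcp_pos: [0.478, -0.152, 0.0992]
orientation: [-0.707, 0.707, 0.011, -0.011]
contact_force: [-0.5, 0.2, -0.1]
width: 0.0174
```

Run:
```python
from h import *
plan([.4774,-.1519,.074],91.7)
```

```text
t 19.18 tcp [ 0.478  -0.152   0.0992] yaw 91.8 tilt [ 0.0005 -0.    ] F [-0.54  0.25 -0.13] T [ 0.037  0.007 -0.045] w 0.0174 q7 2.06
 travel [-0.06  2.52  0.02]
 twist 0.1
```

>>> {"fn": "arm_command", "kwargs": {
  "travel": [
    [0, 0.5, 0],
    [0, 1, 0],
    [0, 1.5, 0],
    [0, 1.9, 0],
    [0, 2.2, 0],
    [0, 2.4, 0],
    [0, 2.55, 0],
    [0, 2.65, 0],
    [0, 2.65, 0]
  ],
  "twist": [0, 0, 0, 0, 0, 0, 0, 0, 0]
}}

```text
time: 19.93
tcp_pos: [0.4778, -0.152, 0.0724]
orientation: [-0.707, 0.707, 0.011, -0.011]
contact_force: [-0.1, -0.2, -0.9]
width: 0.0176
```

Run:
```python
from h import *
plan([.4774,-.1519,.0722],91.7)
s=snap('side','s16.png')
plan([.4774,-.1519,.0722],91.7)
s=cv2.imread('pics/s16.png')
cv2.imwrite('pics/c16.png',np.clip(255*(cv2.resize(s[295:365,335:415],None,fx=8,fy=8,interpolation=cv2.INTER_CUBIC)/255.)**.5,0,255).astype(np.uint8))
```

```text
t 19.93 tcp [ 0.4778 -0.152   0.0724] yaw 91.81 tilt [ 0. -0.] F [-0.15 -0.21 -0.88] T [ 0.014  0.012 -0.013] w 0.0176 q7 2.09
 travel [-0.04  0.02  0.01]
 twist 0.11
t 19.98 tcp [ 0.4779 -0.152   0.0725] yaw 91.81 tilt [ 0.0002 -0.    ] F [-0.6   0.16 -0.33] T [-0.003 -0.018  0.017] w 0.0177 q7 2.09
 travel [-0.05  0.03  0.01]
 twist 0.11
```

View pics/c16.png

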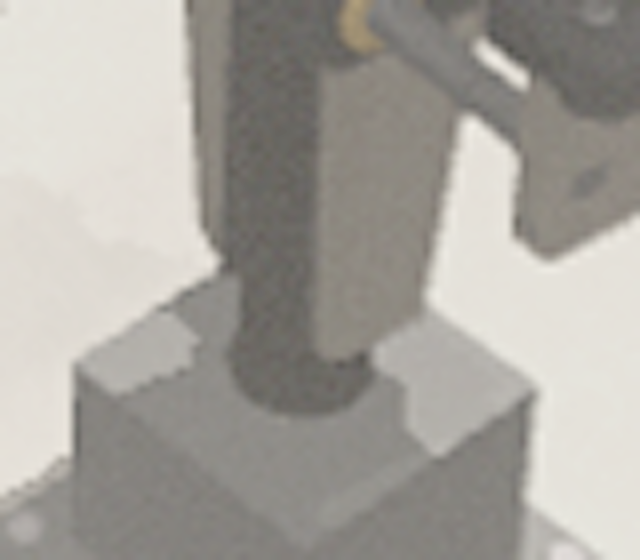

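>>> {"fn": "arm_command", "kwargs": {
  "travel": [
    [0, 0.04, 0],
    [0, 0.08, 0],
    [0, 0.1, 0],
    [0, 0.1, 0]
  ],
  "twist": [0, 0, 0, 0]
}}

```text
time: 20.32
tcp_pos: [0.478, -0.152, 0.0722]
orientation: [0.707, -0.707, -0.011, 0.011]
contact_force: [-1.8, 1.7, 6.9]
width: 0.0179
```

Run:
```python
from h import *
plan([.4774,-.1519,.0722],91.7)
```

```text
t 20.32 tcp [ 0.478  -0.152   0.0722] yaw 91.81 tilt [0.0006 0.0003] F [-1.79  1.73  6.95] T [0.147 0.455 0.005] w 0.0179 q7 2.09
 travel [-0.06  0.    0.01]
 twist 0.11
```

Flange contact came at the original height (TCP z 0.0722), so the tool is home. I'll relax the pressure, release and retreat.

>>> {"fn": "arm_command", "kwargs": {
  "travel": [
    [0, -0.06, 0],
    [0, -0.06, 0]
  ],
  "twist": [0, 0],
  "squeeze": 5
}}

```text
time: 20.48
tcp_pos: [0.478, -0.152, 0.0723]
orientation: [-0.707, 0.707, 0.011, -0.011]
contact_force: [-0.1, 0.8, -0.7]
width: 0.0179
```

>>> {"fn": "arm_command", "kwargs": {
  "travel": [
    [0, 0, 0],
    [0, 0, 0],
    [0, 0, 0],
    [0, 0, 0],
    [0, 0, 0],
    [0, 0, 0],
    [0, -1, 0],
    [0, -2.5, 0],
    [0, -4.5, 0],
    [0, -7, 0],
    [0, -9.5, 0],
    [0, -12, 0],
    [0, -14, 0],
    [0, -15, 0],
    [0, -15, 0],
    [0, -15, 0]
  ],
  "twist": [0, 0, 0, 0, 0, 0, 0, 0, 0, 0, 0, 0, 0, 0, 0, 0],
  "gripper": 0.55
}}

```text
time: 21.82
tcp_pos: [0.4777, -0.1518, 0.2221]
orientation: [0.707, -0.707, -0.011, 0.011]
contact_force: [0.6, 0.5, -0.2]
width: 0.0504
```

Run:
```python
from h import *
s=snap('side','s17.png');snap('top','t17.png')
plan()
s=cv2.imread('pics/s17.png');t=cv2.imread('pics/t17.png')
a=np.clip(255*(s/255.)**.6,0,255).astype(np.uint8);cv2.imwrite('pics/s17b.png',a)
b=np.clip(255*(cv2.resize(s[295:365,335:415],None,fx=8,fy=8,interpolation=cv2.INTER_CUBIC)/255.)**.5,0,255).astype(np.uint8)
cv2.imwrite('pics/c17.png',b)
```

```text
t 21.92 tcp [ 0.4769 -0.1517  0.2208] yaw 91.81 tilt [-0.0023  0.0003] F [ 0.48 -0.83  0.69] T [ 0.011 -0.021 -0.064] w 0.0505 q7 1.96
```

View pics/s17b.png

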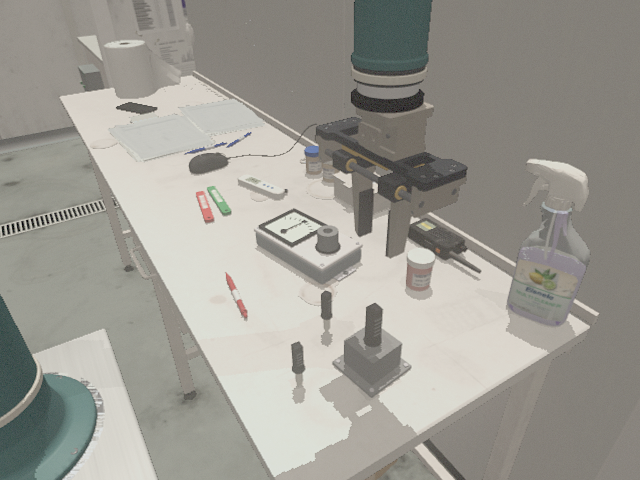

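View pics/c17.png

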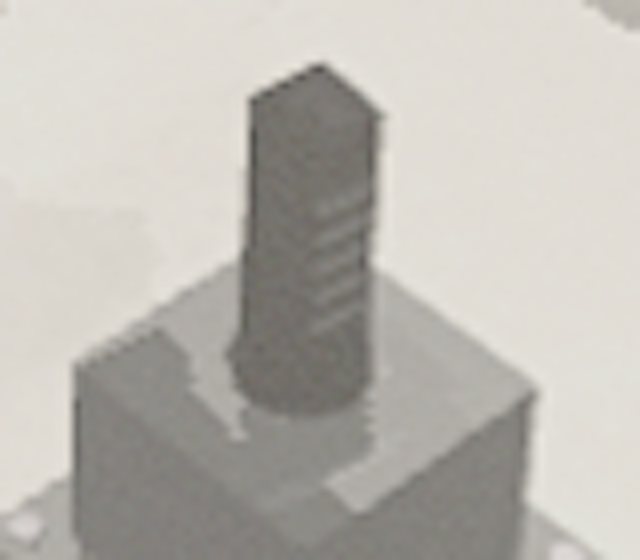

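The tool is upright and home, with its flange flat on the block. The pot at side (421,270) and the pen at (236,295) are where they were. I'll check the needle and bystanders in the top view, then hand in.

Run:
```python
from h import *
a=cv2.imread('pics/t14.png').astype(int);b=cv2.imread('pics/t17.png').astype(int);z=cv2.imread('pics/t0.png').astype(int)
s0=cv2.imread('pics/s0.png').astype(int);s1=cv2.imread('pics/s17.png').astype(int)
print('meter',abs(a-b)[220:262,210:262].max(),'pen top',abs(z-b)[325:355,240:330].max(),'pen side',abs(s0-s1)[268:320,220:252].max(),'pot side',abs(s0-s1)[248:292,404:438].max(),'pot top',abs(z-b)[158:192,358:392].max())
print(workorder.hand_in())
```

```text
meter 5 pen top 18 pen side 13 pot side 65 pot top 17
the job is handed in; nothing more can be done
None
```

The job is done and handed in at about 22 s of the 64 s allowed.

I took the tool from its stand and put its blade into the trim screw. I turned the screw clockwise until the needle stood on the block, then put the tool back and let go.

- **Needle:** the top view puts it at about −0.045 rad, inside the ±0.1 block. A rougher first reading gave −0.06. The side view looked near centre. The meter was unchanged in the top view taken after I released the tool.
- **Force on the unit:** the highest reading was about 6 N along the tool while seating the blade. That is beyond the screw's 4 N of spring travel but under the 15 N limit. The shank touched the collar wall lightly, at up to about 3 N, and I re-centred it.
- **Tool in stand:** the flange met the block at the same gripper height as when I picked it up. The tool stands upright and free, about 1.5 mm to the left of where it started, within the hole's clearance.
- **Pot and pen:** the before-and-after pictures match except for a change at the pot in the side view. I put that down to the arm's changed shadow behind it, because the top view shows no move.

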